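# Stack the top tier of a bead display stand

### The arm

A 6-joint arm with a two-finger parallel gripper is mounted at the origin on the work surface. World frame = base frame: x ahead of the robot, y to its left, z up, the work surface at z = 0. Lengths are in mm, angles in rad, forces in N, time in s.
With the tool pointing down it reaches from about 275 to 825 mm from the base axis. Payload 5.2 kg.
Tool frame: the origin (TCP) lies between the finger pads; the fingertips stand 17 mm ahead of it and the grasp point (between the pads) lies 2 mm behind it; z points along the fingers, y is the line along which they close (so a half turn about z gives the same grasp; the last joint's range is limited). The gripper opens to 93 mm and grips with 3 to 60 N. Pads are 15 mm wide; open, the fingers measure 128 mm over their backs; the gripper's body (75 mm by 188 mm) begins 65 mm behind the grasp point.
Start: joints at [1.086, 0.259, 1.535, -0, 1.348, -0.203], TCP at [152.924, 528.317, 202.453] pointing down, gripper open.
Joint ranges: [-3.14, 3.14], [-0.91, 2.08], [0.19, 2.58], [-1.22, 4.36], [0.22, 2.71], [-3.12, 3.12]. Speed limits (rad/s): [2.57, 2.57, 3.14, 3.14, 3.14, 3.14].

### API

Orientations are given as a unit quaternion [x, y, z, w].
In Python, from rig import bot gives the robot as it stands. The module is installed in compiled form; this text tells all that it offers.
- The arm moves only by the shell command python3 -m creep 'ROWS'. ROWS is text: rows parted by semicolons, each of 7 numbers parted by spaces: the opening, from 0 (shut) to 1 (fully open), then the shift along the tool's x, y, z in cm, then the turn, a rotation vector about the tool's x, y, z in degrees. In form: grip x y z rx ry rz; .... A call has 1 to 5 rows; each row is the pose to reach, as a shift and turn from the pose commanded when the call began, along the tool's axes at that moment; what a row does not reach only later rows make up. A row lasts 1/8 s, in which the tool goes at most 62.5 mm and 10.7 degrees, less where a joint would pass 70% of its speed; a pose out of reach is approached as far as the arm can. A call with a gripper value outside its range is refused whole. The fingers move at their own pace and stop on an object; the grip force is fixed at half the most. Time passes only in rows, so rows that repeat a pose let the fingers close. It gives the time, the measured TCP pose, the force, the opening and the grip force at its end, in the units of the state.
- bot.get_obs(): the state, without advancing time (a new reading comes with each control period).
- bot.capture(name): name is "side" or "top" or "wrist"; returns (picture, depth): 400x640x3 uint8, red, green, blue; 400x640 float32, mm along the optical axis (not along the pixel's ray), 0 where there is no reading.
- bot.camera_info(name): a dict with "intrinsics" (3x3 intrinsics, pixels), "cam_to_world" (4x4, takes a point from camera to world coordinates); the wrist camera has in their place "mount" (4x4, takes a point from camera to tool coordinates, whose origin is the TCP and whose axes are the flange's). Camera axes: x right, y up, looking along -z (the intrinsics and any distortion apply to the point x, -y, -z); pixel columns grow to the right and rows downward; lengths in mm; the calibration is good to about 2 mm. A picture is of the moment at which its call begins: read the wrist's pose just before it. camera_info takes no time and is no camera call.
- bot.finish_job(): hands the job in; it is judged then, once.
The state is a dict: "t": time; "joint_positions": joint angles; "dq": joint speeds; "tau": joint torques, N m; "ee_pos": TCP position; "orientation": TCP orientation; "ft_force": force on the tool from outside, world axes, zero at the start; "wrist_torque": the same for the moment, N m; "finger_gap": opening from 0.0 (shut) to 1.0 (fully open); "gripper_force": force on a finger pad.
Only numpy, scipy, OpenCV 4.12 (cv2) and the standard library are available. Lean on these libraries where they do the work, as an engineer would, in place of code of your own. Each camera call takes 0.05 s, during which the arm holds its last target. There are 200 camera calls.

### The job

Stack the loose top tier, with the tin lying in it, on the bottom tier of the bead display stand: with its front raised, hook the two rear feet (below the high back board) under the keeper lips of the long rear sockets, then let the front posts down into theirs, so that all four posts stand fully home and the tier sits level. Do not force it or drop it, leave it standing free with the tin still in its tray, and leave the jar, the carved bird and the bowl where they are.

Things in the scene. Friction and masses are not known exactly. Their poses are not given: they have to be found in the camera images.
- tier_mid (a point): Centre of the loose top tier (about 0.6 kg without its tin), a wooden tray 132 x 172 mm on four steel posts: 65 mm above the undersides of the feet, midway between posts. z up, x to its front, rear (-x) within 0.5 rad of facing the robot at the start. Posts 16 mm square, centres x +-55, y +-75 mm. Tray floor 60 to 66 mm above the undersides; high back board at the rear to 96 mm, other rims 80 mm.
- tier_bar (a point): Centre of the carrying bar: x 5, y 0, z 57 mm from tier_mid (122 mm above the undersides), same axes as the tier. The bar runs along y, 156 mm long, 14 mm wide (x), 18 mm high: gripped from above, fingers closing along x, 47 mm of air below it. Worn fit: it turns freely in its cheeks 0.10 rad either way, so the held tier hangs up to that much off the gripper's tilt, then is firm.
- tier_toes (a point): The hooked feet of the top tier's rear posts: each has a toe 10 mm long (to -x), 16 mm wide, 8 mm high, flush with the underside. The point is midway between the two toe ends, at the underside: x -73, y 0, z -65 mm from tier_mid, same axes.
- base_seat (a point): Bottom tier, a tray 160 x 184 mm fixed to the bench with a steel socket on each corner. The point is its middle, level with the socket floors, 52 mm above the bench: with the tier stacked, tier_mid is 65 mm straight above it. z up, x to its front, rear (-x) within 0.4 rad of facing the robot. Socket rims 24 mm above the floors, walls 5 mm. Play when home: 3 mm fore and aft, 1.5 mm sideways.
- base_rear (a point): Midway between the two rear sockets: base_seat's height and axes, x -55 mm from it. Seen from base_seat each is inside x -77 to -34, y +-(65.5 to 84.5) mm. A fixed keeper lip covers x -77 to -67 (underside 13, top 24 mm above the floor); only x -67 to -34 is open. Toes pass the lip only with the tier's front raised about 0.22 to 0.4 rad, entering 8 to 12 mm forward of home, then sliding back under the lip.
- base_front (a point): Midway between the two front sockets: base_seat's height and axes, x +55 mm from it. Seen from base_seat each is inside x 44 to 66, y +-(65.5 to 84.5) mm, open above. The front posts go down into them last, as the raised front is let down.
- tin_mid (a point): A closed flat aluminium tin of beads lying loose on the tray floor behind the bar, 40 x 90 mm, 22 mm high, 0.17 to 0.35 kg, the point at its centre; its place and weight make the held tier hang front up, by 0.15 to 0.4 rad if it swung free. It stays in the tray.
- jar_mid (a point): A closed glass jar standing on the bench, 68 mm across, 105 mm high; the point is half-way up. To be left alone.
- bird_mid (a point): A carved white bird figure on a round foot, 64 mm across, 114 mm high; the point is 50 mm up. To be left alone.
- bowl_mid (a point): A brass bowl, 100 mm across, 42 mm high; the point is 20 mm up. To be left alone.
Not all that is in view belongs to the job. What is shaped like the part that bears base_seat but yellow is not meant. Of the things that look like the part that bears tin_mid, the smaller one is meant.

How it is judged:
By the outcome, as a careful person would: the job done as asked, in the order asked, and still so for the second after the job is handed in, with the robot touching nothing.
It also fails if it takes over 58 s, if anything falls off the work surface, if the arm or the gripper's body presses on something with over 40 N, if the wrist force passes 120 N, or if a joint passes its speed limit or range.

## Working session

There is one attempt and no reset: what is moved stays moved. The work goes in short steps, Python scripts to look and compute and a shell command to move; the robot and the scene stay as the last step left them, time stands still between calls to the robot, and variables do not carry over. Pictures are saved under pics/ and viewed, at most 10 in all, crops included, and the job is handed in when it is done.

```bash
mkdir -p pics
python3 - <<'E'
from rig import bot
import cv2,numpy as np
for n in("side","top"):
    p,d=bot.capture(n); np.savez(f"pics/{n}0.npz",p=p,d=d); cv2.imwrite(f"pics/{n}0.png",p[:,:,::-1])
    i=bot.camera_info(n); print({k:np.round(v,3).tolist() if not isinstance(v,str) else v for k,v in i.items()})
print(bot.camera_info("wrist")); print(bot.get_obs())
E
```

```text
{'intrinsics': [[404.513, 0.0, 314.322], [0.0, 404.513, 205.864], [0.0, 0.0, 1.0]], 'cam_to_world': [[0.823, 0.282, -0.494, 47.255], [-0.568, 0.411, -0.713, -633.158], [0.002, 0.867, 0.498, 586.196], [0.0, 0.0, 0.0, 1.0]]}
{'intrinsics': [[447.389, 0.0, 317.099], [0.0, 447.389, 203.305], [0.0, 0.0, 1.0]], 'cam_to_world': [[-0.03, 0.998, -0.059, 463.682], [-1.0, -0.03, -0.001, 95.7], [-0.002, 0.059, 0.998, 1208.441], [0.0, 0.0, 0.0, 1.0]]}
{'intrinsics': array([[280.7453866 ,   0.        , 323.56733418],
       [  0.        , 280.7453866 , 200.68731893],
       [  0.        ,   0.        ,   1.        ]]), 'mount': array([[-3.54403958e-04,  9.69475962e-01,  2.45186121e-01,
         6.79241266e+01],
       [ 9.99999920e-01,  3.89464547e-04, -9.45101905e-05,
         1.43136391e+00],
       [-1.87116659e-04,  2.45186067e-01, -9.69476022e-01,
        -1.81972949e+02],
       [ 0.00000000e+00,  0.00000000e+00,  0.00000000e+00,
         1.00000000e+00]])}
{'t': 0.1, 'joint_positions': array([ 1.08623679e+00,  2.59284218e-01,  1.53592305e+00, -2.35687793e-06,
        1.34802993e+00, -2.02790196e-01]), 'dq': array([ 5.25835389e-04, -2.68770763e-03, -3.50846141e-03, -4.35622695e-04,
        8.51992025e-05,  9.04996093e-04]), 'tau': array([ 2.96564634e-03, -4.38209939e+01, -2.84641510e+01,  7.21633318e-02,
        3.63219576e-02, -2.02560409e-05]), 'ee_pos': array([152.66359851, 527.8623265 , 201.71359422]), 'orientation': array([ 1.40418770e-01,  9.90091861e-01, -7.74576145e-04, -2.75982498e-04]), 'ft_force': array([ 0.87557272, -0.08553477, -0.42939473]), 'wrist_torque': array([-0.00464305, -0.03283392, -0.00900472]), 'gripper_force': 0.0, 'finger_gap': 1.004015942611326}
```

View pics/top0.png

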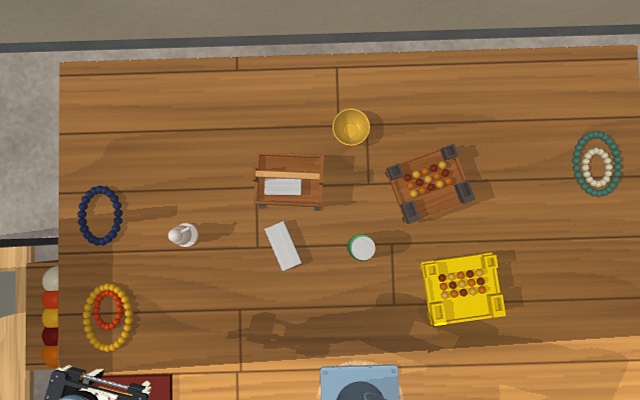

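View pics/side0.png

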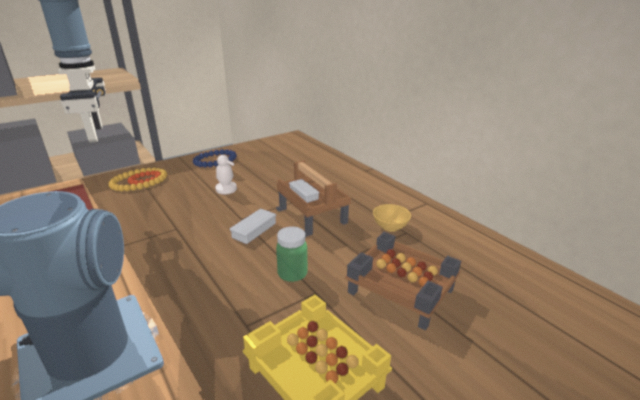

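```bash
cat > h.py <<'E'
from rig import bot
import cv2,numpy as np
from scipy.spatial.transform import Rotation as R
def T():
    o=bot.get_obs(); M=np.eye(4); M[:3,:3]=R.from_quat(o["orientation"]).as_matrix(); M[:3,3]=o["ee_pos"]; return M
def snap(n,tag):
    i=bot.camera_info(n); C=T()@i["mount"] if n=="wrist" else i["cam_to_world"]
    p,d=bot.capture(n); np.savez(f"pics/{tag}.npz",p=p,d=d,C=C,K=i["intrinsics"]); cv2.imwrite(f"pics/{tag}.png",p[:,:,::-1])
    return p,d,C,i["intrinsics"]
def cloud(d,C,K):
    v,u=np.mgrid[:d.shape[0],:d.shape[1]]
    P=np.stack([(u-K[0,2])/K[0,0]*d,-(v-K[1,2])/K[1,1]*d,-d],-1)
    W=P@C[:3,:3].T+C[:3,3]; W[d==0]=np.nan; return W
def proj(X,C,K):
    q=(np.asarray(X)-C[:3,3])@C[:3,:3]; return np.stack([K[0,0]*q[...,0]/-q[...,2]+K[0,2],K[1,1]*-q[...,1]/-q[...,2]+K[1,2]],-1)
def rect(W,m):
    (c,s,a)=cv2.minAreaRect(W[m][:,:2].astype(np.float32)); return np.round(c,1),np.round(s,1),round(a,1),np.round(np.nanmedian(W[m][:,2]),1)
E
python3 - <<'E'
from h import *
for n in("top","side"):
    z=np.load(f"pics/{n}0.npz"); i=bot.camera_info(n); W=cloud(z["d"],i["cam_to_world"],i["intrinsics"])
    print(n,"bench z",np.nanmedian(W[...,2][(W[...,0]>300)&(W[...,0]<800)&(abs(W[...,1])<300)]))
    m=(W[...,2]>12)&(W[...,0]>250)&(W[...,0]<850)&(abs(W[...,1]-150)<450)
    k,l,s,c=cv2.connectedComponentsWithStats(m.astype(np.uint8))
    for j in range(1,k):
        if s[j,4]>60: mm=l==j; print(s[j],np.round(c[j]),rect(W,mm),"zmax",np.round(np.percentile(W[mm][:,2],98)))
E
```

```text
top bench z 0.22201544511881366
[333 109  37  37 726] [351. 126.] (array([7.314e+02, 7.000e-01]), array([95.6, 98. ]), 87.3, np.float64(26.5)) zmax 43.0
[ 385  144   89   81 4491] [430. 184.] (array([ 573.7, -196.6]), array([160. , 185.9]), 18.5, np.float64(47.9)) zmax 77.0
[ 252  152   72   56 3565] [288. 179.] (array([594. , 166.4]), array([172.3, 132.8]), 85.5, np.float64(69.6)) zmax 132.0
[265 221  37  50 974] [283. 246.] (array([424.3, 189.5]), array([121.3,  55.5]), 21.8, np.float64(29.3)) zmax 34.0
[169 224  29  23 458] [183. 235.] (array([459.7, 439.9]), array([49.3, 58.5]), 88.7, np.float64(76.4)) zmax 114.0
[348 234  28  27 590] [361. 247.] (array([416.2, -11.9]), array([62.8, 65.6]), 62.4, np.float64(103.1)) zmax 108.0
[ 421  256   56   56 2531] [450. 283.] (array([ 316.9, -235.3]), array([134.3, 130.5]), 0.7, np.float64(47.7)) zmax 76.0
side bench z 1.8486984243728557
[216 155  21  36 505] [225. 173.] (array([459., 442.]), array([56.8, 61. ]), 73.8, np.float64(59.7)) zmax 112.0
[ 277  160   74   72 2561] [312. 194.] (array([593.8, 165.5]), array([177.2, 134.2]), 85.5, np.float64(80.1)) zmax 132.0
[373 204  38  26 693] [391. 216.] (array([ 7.33e+02, -7.00e-01]), array([ 97. , 100.7]), 86.7, np.float64(30.5)) zmax 43.0
[230 209  46  31 767] [253. 224.] (array([423.9, 189.3]), array([125. ,  58.5]), 21.5, np.float64(30.2)) zmax 33.0
[ 276  226   32   53 1435] [292. 252.] (array([414. , -18.3]), array([64.3, 63.6]), 35.1, np.float64(73.8)) zmax 107.0
[ 345  231  117   94 5492] [403. 274.] (array([ 573.6, -196.7]), array([164.4, 185.1]), 18.4, np.float64(56.2)) zmax 77.0
[ 261  295  107   94 5111] [311. 341.] (array([ 318.1, -235.8]), array([136.2, 128.2]), 0.0, np.float64(52.2)) zmax 77.0
```

```bash
python3 -m creep '1 -5 -2.2 -1.2 0 0 8; 1 -10 -4.4 -2.4 0 0 16; 1 -15 -6.6 -3.6 0 0 24; 1 -20.5 -8.8 -4.8 0 0 32; 1 -26 -11 -6 0 0 40'
cat > go.py <<'E'
# prints tool-axis shift (cm) and turn (deg) from present pose to target: x y z yaw pitch(front up), tool y = tier x
import sys; from h import *
x,y,z,yaw,th=map(float,sys.argv[1:6])
M=T(); G=(R.from_euler("z",yaw)*R.from_euler("y",-th)*R.from_matrix(np.array([[0,1,0],[1,0,0],[0,0,-1.]]).T)).as_matrix()
print("shift",np.round(M[:3,:3].T@(np.array([x,y,z])-M[:3,3])/10,2),"turn",np.round(R.from_matrix(M[:3,:3].T@G).as_rotvec(degrees=True),2))
E
python3 go.py 580 166 270 -0.078 0
```

```text
t: 0.72
ee_pos: [373.1, 349.0, 262.6]
orientation: [0.472, 0.881, -0.0, -0.0]
ft_force: [0.8, 1.4, 0.2]
finger_gap: 1.003
gripper_force: 0.0
shift [-26.69   7.11  -0.75] turn [-2.000e-02 -0.000e+00  3.808e+01]
```

```bash
python3 -m creep '1 -6 1.6 -0.2 0 0 8; 1 -12 3.2 -0.4 0 0 16; 1 -18 4.8 -0.6 0 0 24; 1 -24 6.4 -0.7 0 0 32; 1 -26.7 7.1 -0.7 0 0 38.1'
python3 -m creep '1 0 0 0 0 0 0;1 0 0 0 0 0 0'
python3 - <<'E'
from h import *
p,d,C,K=snap("wrist","w1"); W=cloud(d,C,K); Z=W[...,2]
for lo,hi in((126,140),(108,140),(85,104),(76,84),(84,108)):
    m=(Z>lo)&(Z<hi); print(lo,hi,m.sum(),rect(W,m))
print(T())
E
```

```text
t: 1.35
ee_pos: [581.7, 165.3, 268.4]
orientation: [0.735, 0.678, -0.001, -0.0]
ft_force: [0.4, -0.1, -0.2]
finger_gap: 0.999
gripper_force: 0.0
t: 1.6
ee_pos: [579.0, 168.7, 269.0]
orientation: [0.732, 0.681, -0.0, -0.001]
ft_force: [-0.1, 0.7, -0.4]
finger_gap: 1.002
gripper_force: 0.0
126 140 2001 (array([599.8, 168.3]), array([171.6,  30.9]), 85.7, np.float64(130.6))
108 140 2135 (array([599.3, 168.4]), array([171.6,  32. ]), 85.7, np.float64(130.6))
85 104 3211 (array([532.7,  93.2]), array([350.7, 140.2]), 62.8, np.float64(89.1))
76 84 1644 (array([570. , 101.8]), array([342.1, 173.2]), 69.6, np.float64(79.6))
84 108 3920 (array([532.4,  93.3]), array([351. , 140.6]), 62.6, np.float64(89.4))
[[ 7.18430722e-02  9.97415568e-01 -8.69960836e-04  5.78801372e+02]
 [ 9.97415901e-01 -7.18427752e-02  3.67944008e-04  1.69107124e+02]
 [ 3.04492681e-04 -8.94146999e-04 -9.99999554e-01  2.69336827e+02]
 [ 0.00000000e+00  0.00000000e+00  0.00000000e+00  1.00000000e+00]]
```

View pics/w1.png

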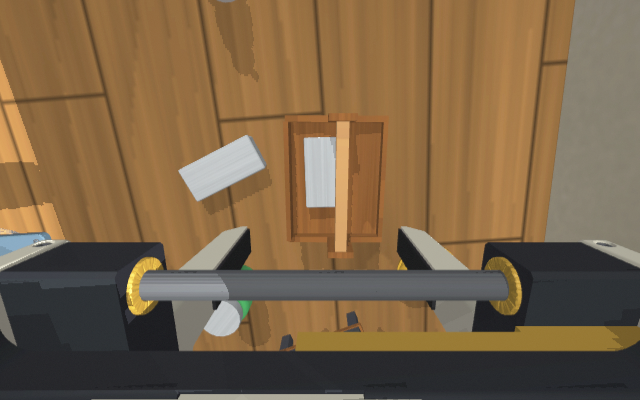

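```bash
python3 - <<'E'
from h import *
z=np.load("pics/w1.npz"); W=cloud(z["d"],z["C"],z["K"]); Z=W[...,2]
v,u=np.mgrid[:400,:640]
m=(Z>80)&(Z<95)&(u>300)&(u<337)&(v>130)&(v<212)&(z["p"].min(-1)>110); print("tin",m.sum(),rect(W,m))
m=(Z>126)&(v>130)&(v<240)&(u>330)&(u<352); print("bar",rect(W,m)); 
A=W[m]; print(np.polyfit(A[:,1],A[:,0],1))
t=np.load("pics/top0.npz"); i=bot.camera_info("top"); V=cloud(t["d"],i["cam_to_world"],i["intrinsics"])
m=(V[...,2]>124)&(abs(V[...,0]-594)<60)&(abs(V[...,1]-166)<110); print("bar top",rect(V,m)); print(rect(V,(V[...,2]>62)&(V[...,2]<82)&(abs(V[...,0]-594)<90)&(abs(V[...,1]-166)<110)))
E
python3 go.py 599.5 169 185 -0.075 0; python3 go.py 599.5 169 120 -0.075 0
```

```text
tin 2126 (array([574.6, 184.1]), array([90.5, 40.1]), 86.0, np.float64(88.6))
bar (array([599.7, 170.9]), array([128.2,  14.1]), 85.7, np.float64(130.6))
[7.42835840e-02 5.86860847e+02]
bar top (array([599.4, 166. ]), array([172.2,  30.1]), 85.8, np.float64(129.7))
(array([594. , 166.3]), array([172. , 132.8]), 85.5, np.float64(65.8))
shift [0.14 2.07 8.43] turn [-0.05 -0.02  0.18]
shift [ 0.13  2.08 14.93] turn [-0.05 -0.02  0.18]
```

```bash
python3 -m creep '0.65 0.1 1 4 0 0 0; 0.65 0.3 2.1 8 0 0 0.2; 0.65 0.3 2.1 12 0 0 0.2; 0.65 0.3 2.1 14.9 0 0 0.2; 0.65 0.3 2.1 14.9 0 0 0.2'
python3 go.py 599.5 171 120 -0.075 0; python3 -c "from h import *;print(T()[:3,3])"
```

```text
t: 2.28
ee_pos: [598.2, 170.7, 118.4]
orientation: [0.733, 0.68, -0.002, -0.002]
ft_force: [0.2, 0.2, 0.3]
finger_gap: 0.652
gripper_force: 0.0
shift [ 0.04  0.13 -0.16] turn [-0.3   0.04 -0.  ]
[598.16202729 170.7291935  118.36522234]
```

```bash
python3 -m creep '0 0 0.1 0 0 0 0; 0 0 0.1 0 0 0 0; 0 0 0.1 0 0 0 0; 0 0 0.1 0 0 0 0; 0 0 0.1 0 0 0 0'
python3 -m creep '0 0 0 -0.2 0 0 0; 0 0 0 -1 0 0 0; 0 0 0 -2.5 0 0 0; 0 0 0 -4 0 0 0;0 0 0 -4 0 0 0'
```

```text
t: 2.9
ee_pos: [602.0, 169.5, 120.6]
orientation: [0.734, 0.679, 0.0, 0.0]
ft_force: [-0.0, -0.4, -0.3]
finger_gap: 0.162
gripper_force: 0.0
t: 3.52
ee_pos: [603.3, 169.7, 162.9]
orientation: [0.734, 0.679, 0.002, 0.001]
ft_force: [-0.7, 0.9, -0.4]
finger_gap: 0.004
gripper_force: 0.0
```

Run:
```python
from h import *
p,d,C,K=snap("wrist","w2"); W=cloud(d,C,K); Z=W[...,2]
v,u=np.mgrid[:400,:640]
m=(Z>122)&(Z<138)&(v<235)&(abs(W[...,0]-599)<40)&(abs(W[...,1]-170)<100); print("bar",rect(W,m)); A=W[m]; print(np.polyfit(A[:,1],A[:,0],1), A[:,1].min(),A[:,1].max())
p,V_,C,K=snap("top","t2");V=cloud(V_,C,K)
m=(V[...,2]>62)&(V[...,2]<82)&(abs(V[...,0]-594)<90)&(abs(V[...,1]-166)<110); print(rect(V,m))
```

```text
bar (array([603.7, 208.1]), array([92.5, 31.5]), 87.0, np.float64(130.7))
[7.73804934e-02 5.86500191e+02] 161.85546390560984 254.74035867390228
(array([593.5, 166.6]), array([172.2, 130.3]), 86.0, np.float64(66.5))
```

```bash
python3 -m creep '0.5 0 -0.2 0 0 0 0; 0.5 0 -0.2 0 0 0 0; 0.5 0 -0.2 0 0 0 0; 0.5 0 -0.2 0 0 0 0'
python3 -m creep '0.5 0 0 2 0 0 0; 0.5 0 0 4.2 0 0 0; 0.2 0 0 4.2 0 0 0; 0 0 0 4.2 0 0 0; 0 0 0 4.2 0 0 0'
python3 -m creep '0 0 0 0 0 0 0; 0 0 0 0 0 0 0; 0 0 0 0 0 0 0; 0 0 0 0 0 0 0'
```

```text
t: 4.12
ee_pos: [599.9, 169.7, 160.3]
orientation: [0.734, 0.679, -0.0, -0.0]
ft_force: [0.4, -0.5, -0.2]
finger_gap: 0.383
gripper_force: 0.0
t: 4.75
ee_pos: [600.7, 169.8, 119.6]
orientation: [0.734, 0.679, 0.001, 0.001]
ft_force: [-0.0, 0.9, 1.1]
finger_gap: 0.227
gripper_force: 0.0
t: 5.25
ee_pos: [599.9, 169.7, 118.5]
orientation: [0.734, 0.679, -0.0, -0.0]
ft_force: [-0.3, -0.3, 0.5]
finger_gap: 0.005
gripper_force: 0.0
```

Run:
```python
from h import *
snap("wrist","w3"); p,d,C,K=snap("side","s3")
cv2.imwrite("pics/s3c.png",cv2.resize(p[60:240,230:430,::-1],None,fx=3,fy=3))
```

```text
(no output)
```

View pics/s3c.png

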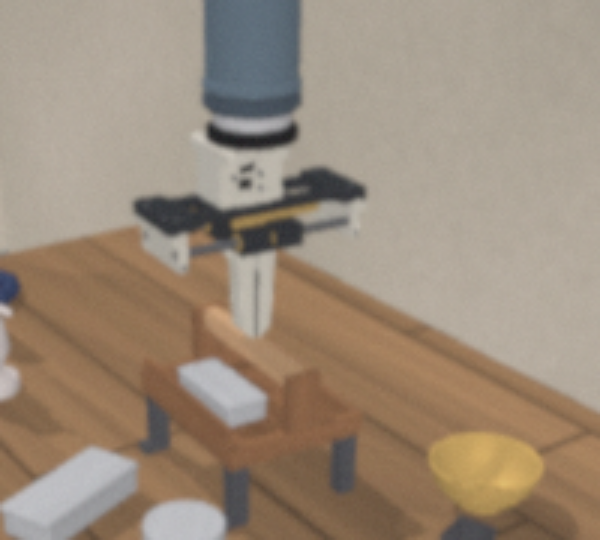

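View pics/w3.png

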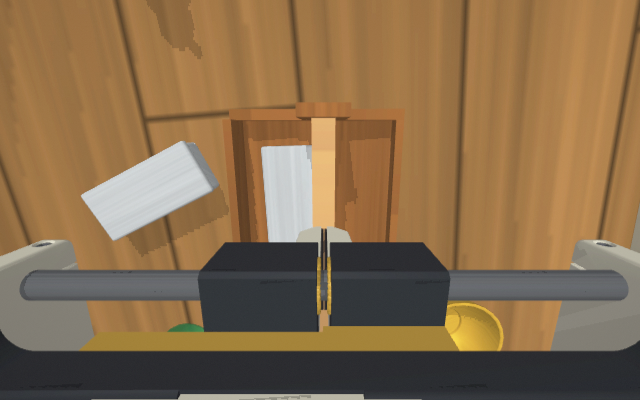

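Run:
```python
from h import *
s=np.load("pics/s3.npz"); X=[(600,170,z) for z in(102,117,131,145)]
print((proj(X,s["C"],s["K"])-[230,60])*3)
w=np.load("pics/w3.npz"); print(proj(X,w["C"],w["K"]))
W=cloud(w["d"],w["C"],w["K"]); V=cloud(s["d"],s["C"],s["K"])
for u,v in((325,235),(310,235),(323,245),(323,180),(323,215),(330,228)): print(u,v,W[v,u].round(1))
for u,v in((315,170),(314,167),(315,155)): print(V[v,u].round(1))
print(bot.get_obs()["joint_positions"],T()[:3,3])
```

```text
[[249.75823182 363.89542993]
 [249.77550449 348.75954491]
 [249.79184292 334.44232735]
 [249.80839534 319.93758591]]
[[323.70134133 224.88313084]
 [323.71057605 231.99182268]
 [323.72053323 239.65664308]
 [323.73210387 248.56347012]]
325 235 [601.4 178.9 146.1]
310 235 [593.  181.  149.5]
323 245 [600.3 178.7 160. ]
323 180 [602.6 208.9 130.9]
323 215 [600.9 186.8 131.6]
330 228 [604.6 180.3 138.4]
[600.  161.9 138.4]
[595.1 159.6 149.1]
[600.2 162.5 180.5]
[ 9.69667342e-02  4.51726264e-01  1.46488673e+00 -1.15438292e-05
  1.22504612e+00  1.74543505e-01] [599.92222363 169.67428017 118.4386173 ]
```

Run:
```python
from h import *
mt=bot.camera_info("wrist")["mount"]
for n,us in(("w1",range(225,255,4)),("w3",range(296,354,6))):
    w=np.load(f"pics/{n}.npz"); P=cloud(w["d"],mt,w["K"])
    for u in us:
        c=P[:,u]; v=np.where((abs(c[:,0])<15)&(c[:,2]<60)&(abs(c[:,1])<75))[0]
        if len(v): print(n,u,v[0],c[v[0]].round(1),c[v[min(4,len(v)-1)]].round(1))
```

```text
w1 225 231 [ 10.9 -58.5 -24.9] [ 11.  -56.2 -31.8]
w1 229 230 [ 10.5 -57.  -22.4] [ 10.6 -54.7 -29.3]
w1 233 229 [ 10.8 -54.9 -21.3] [ 10.6 -52.9 -27.6]
w1 237 227 [ 10.9 -53.5 -17.9] [ 10.6 -51.6 -24.3]
w1 241 226 [ 10.8 -51.6 -15.9] [ 11.2 -49.2 -24.1]
w1 245 226 [ 10.9 -49.  -16.2] [  9.9 -47.9 -20.5]
w1 249 229 [  9.  -46.6 -16.3] [  6.3 -46.8 -16.2]
w3 296 202 [ 14.5 -21.5  29.8] [ 11.2 -21.6  29.9]
w3 302 201 [ 14.9 -17.   31.4] [ 12.2 -16.9  29.5]
w3 308 202 [ 14.6 -12.1  29.4] [ 11.1 -12.2  30.3]
w3 314 218 [ 14.9  -6.1 -12.3] [ 12.   -6.1 -11.8]
w3 320 218 [ 14.8  -2.3 -12.1] [ 12.1  -2.3 -12.1]
w3 326 219 [ 14.3   1.5 -12.5] [ 11.3   1.5 -11.6]
w3 332 218 [ 14.9   5.3 -12.5] [ 12.4   5.3 -12.9]
w3 338 195 [14.9 12.3 52. ] [11.5 12.3 51.8]
w3 344 195 [14.7 17.5 52.9] [11.1 17.6 53.3]
w3 350 195 [14.6 22.7 53.3] [11.2 22.7 52.7]
```

```bash
python3 -m creep '0.5 0 0 -1 0 0 0; 0.5 0 0 -1 0 0 0; 0.5 0 0 -1 0 0 0; 0.5 0 0 -1 0 0 0; 0.5 0 0 -1 0 0 0'
python3 -m creep '0.5 0 0 1 0 0 0; 0.5 0 0 2 0 0 0; 0.5 0 0 2.5 0 0 0;0.5 0 0 2.5 0 0 0'
python3 - <<'E'
from h import *
w=snap("wrist","w4"); p,d,C,K=snap("side","s4")
a=cv2.resize(p[70:200,250:370,::-1],None,fx=4,fy=4); b=w[0][100:330,180:460,::-1]; b=cv2.resize(b,(320*520//520,520)) 
cv2.imwrite("pics/c4.png",np.hstack([a[:520],b]))
E
```

```text
t: 5.98
ee_pos: [599.8, 169.7, 128.2]
orientation: [0.734, 0.679, -0.0, -0.0]
ft_force: [0.3, -0.1, 0.1]
finger_gap: 0.477
gripper_force: 0.0
t: 6.48
ee_pos: [599.5, 169.6, 102.6]
orientation: [0.734, 0.679, -0.001, -0.0]
ft_force: [-0.3, 0.9, -0.6]
finger_gap: 0.498
gripper_force: 0.0
```

View pics/c4.png

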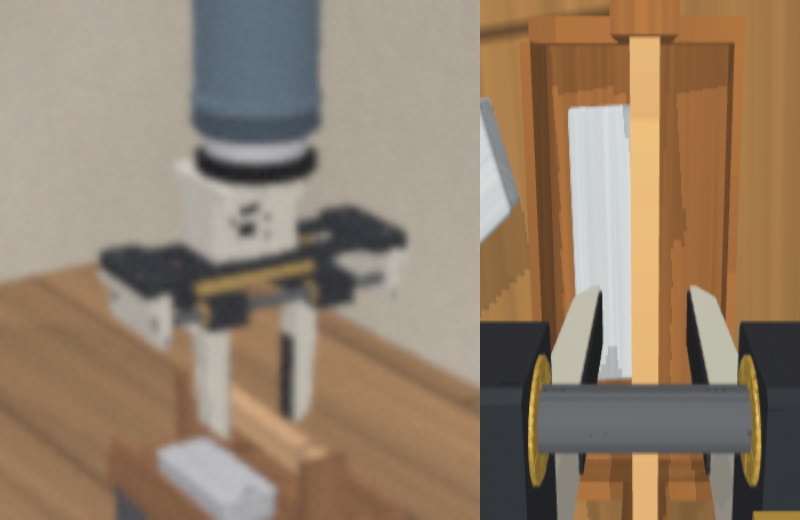

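Picture: the fingers now straddle the bar, with the tips about 12 mm below its top. In fact the fingertips stand about 16 mm behind the reported TCP, not ahead of it, so I go lower by that much.

```bash
python3 -m creep '0.5 0 0 0.8 0 0 0; 0.5 0 0 1.5 0 0 0; 0.2 0 0 1.5 0 0 0; 0 0 0 1.5 0 0 0; 0 0 0 1.5 0 0 0'
python3 -m creep '0 0 0 0 0 0 0; 0 0 0 0 0 0 0; 0 0 0 0 0 0 0'
```

```text
t: 7.2
ee_pos: [600.1, 169.7, 88.7]
orientation: [0.734, 0.679, 0.0, 0.0]
ft_force: [-0.2, 0.5, -0.4]
finger_gap: 0.23
gripper_force: 0.0
t: 7.58
ee_pos: [599.8, 169.7, 88.6]
orientation: [0.734, 0.679, -0.0, -0.0]
ft_force: [-1.9, 0.4, 2.3]
finger_gap: 0.146
gripper_force: 30.0
```

```bash
python3 -m creep '0 0 0 -0.3 0 0 0; 0 0 0 -1 0 0 0; 0 0 0 -2 0 0 0; 0 0 0 -3.5 0 0 0; 0 0 0 -5 0 0 0'
python3 -m creep '0 0 0 -2 0 0 0; 0 0 0 -4 -3 0 0; 0 0 0 -6 -6 0 0; 0 0 0 -8 -9 0 0; 0 0 0 -9 -12 0 0'
python3 -m creep '0 0 0 0 -3 0 0; 0 0 0 0 -6 0 0; 0 0 0 0 -9 0 0; 0 0 0 0 -9 0 0; 0 0 0 0 -9 0 0'
python3 - <<'E'
from h import *
print(bot.get_obs()["ft_force"],bot.get_obs()["wrist_torque"],T())
p,d,C,K=snap("top","t5"); p,d,C,K=snap("wrist","w5"); p,d,C,K=snap("side","s5")
a=cv2.resize(p[60:240,230:430,::-1],None,fx=2.6,fy=2.6); cv2.imwrite("pics/c5.png",a)
E
python3 go.py 596 168 220 -0.075 0.37
```

```text
t: 8.2
ee_pos: [600.2, 169.7, 139.8]
orientation: [0.734, 0.679, 0.0, 0.0]
ft_force: [1.0, 0.7, -8.2]
finger_gap: 0.154
gripper_force: 30.0
t: 8.82
ee_pos: [600.2, 169.8, 231.1]
orientation: [0.73, 0.675, 0.073, 0.078]
ft_force: [-0.3, -0.0, -9.3]
finger_gap: 0.149
gripper_force: 30.0
t: 9.45
ee_pos: [599.9, 169.7, 229.1]
orientation: [0.722, 0.668, 0.124, 0.133]
ft_force: [0.3, -0.2, -8.0]
finger_gap: 0.149
gripper_force: 30.0
[ 0.34407228 -0.2172537  -8.04932417] [-0.02795665  0.73360088 -0.0185071 ] [[ 7.76829231e-02  9.31010008e-01  3.56631082e-01  5.99855481e+02]
 [ 9.96978109e-01 -7.25853017e-02 -2.76771486e-02  1.69660097e+02]
 [ 1.18472292e-04  3.57703423e-01 -9.33835236e-01  2.29062787e+02]
 [ 0.00000000e+00  0.00000000e+00  0.00000000e+00  1.00000000e+00]]
shift [-0.19 -0.7   0.66] turn [-0.23  0.06 -0.16]
```

View pics/c5.png

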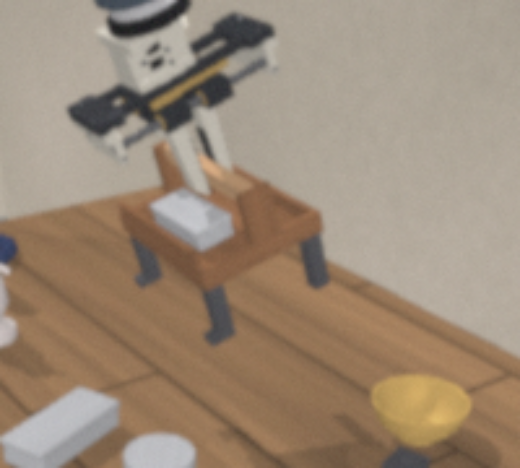

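```bash
cat > fit.py <<'E'
from h import *
from scipy.optimize import least_squares
def B(x0,x1,y0,y1,z0,z1): return [(x0+x1)/2,(y0+y1)/2,(z0+z1)/2],[(x1-x0)/2,(y1-y0)/2,(z1-z0)/2]
TIER=[B(-66,66,-86,86,-5,1),B(-66,-60,-86,86,-5,31),B(60,66,-86,86,-5,15),B(-66,66,80,86,-5,15),B(-66,66,-86,-80,-5,15),B(-2,12,-78,78,48,66)]
for sy in(-75,75): TIER+=[B(47,63,sy-8,sy+8,-65,-5),B(-63,-47,sy-8,sy+8,-65,-5),B(-73,-47,sy-8,sy+8,-65,-57)]
BASE=[]
for s in(-1,1):
    for x0,x1 in((-77,-34),(44,66)):
        Y=lambda a,b:(min(s*a,s*b),max(s*a,s*b))
        for xa,xb,ya,yb in((x0-5,x0,60.5,89.5),(x1,x1+5,60.5,89.5),(x0-5,x1+5,60.5,65.5),(x0-5,x1+5,84.5,89.5)): BASE.append(B(xa,xb,*Y(ya,yb),0,24))
    BASE.append(B(-77,-67,*Y(65.5,84.5),13,24))
def dist(P,boxes):
    D=[]
    for c,h in boxes:
        q=abs(P-c)-h; D.append(np.linalg.norm(np.maximum(q,0),axis=1)+np.minimum(q.max(1),0))
    return np.min(D,0)
def fit(P,boxes,pos,yaw,th,full=True,reach=14):
    def loc(v): return R.from_euler("ZYX",v[3:])
    v=np.r_[pos,yaw,-th,0.]
    for r in(reach*2,reach,reach*.6,reach*.4):
        L=loc(v).inv().apply(P-v[:3]); S=P[abs(dist(L,boxes))<r]
        if not full:
            f=lambda w:dist(loc(np.r_[w,0,0]).inv().apply(S-w[:3]),boxes); s=least_squares(f,v[:4],loss="soft_l1",f_scale=1.5); v=np.r_[s.x,0,0]
        else:
            f=lambda w:dist(loc(w).inv().apply(S-w[:3]),boxes); s=least_squares(f,v,loss="soft_l1",f_scale=1.5); v=s.x
    return v,len(S),np.median(abs(f(s.x)))
def pts(tag,pos,rad=150):
    z=np.load(f"pics/{tag}.npz"); 
    C,K=(z["C"],z["K"]) if "C" in z else (lambda i:(i["cam_to_world"],i["intrinsics"]))(bot.camera_info(tag[:-1]))
    W=cloud(z["d"],C,K).reshape(-1,3); return W[(np.linalg.norm(W-pos,axis=1)<rad)]
E
python3 - <<'E'
from fit import *
p=np.array([575,167,190.]); 
for tags in(("t5",),("s5",),("w5",),("t5","s5","w5")): print(tags,[np.round(a,3) for a in fit(np.vstack([pts(t,p) for t in tags]),TIER,p,-.075,.3)])
b=np.array([573.7,-196.6,52.])
for tags in(("top0",),("side0",),("top0","side0"),("t5",),("s5",)):
    P=np.vstack([pts(t,b) for t in tags]); P=P[P[:,2]>56]; print(tags,[np.round(a,3) for a in fit(P,BASE,b,.322,0,False)])
    print("rim z",np.round(np.median(P[P[:,2]>72][:,2]),1))
E
```

```text
('t5',) [array([ 5.97794e+02,  1.66238e+02,  2.05128e+02, -7.80000e-02,
       -2.85000e-01,  3.20000e-02]), np.int64(2353), np.float64(1.261)]
('s5',) [array([ 5.96203e+02,  1.62618e+02,  2.11387e+02, -7.80000e-02,
       -2.75000e-01,  7.30000e-02]), np.int64(2119), np.float64(1.252)]
('w5',) [array([ 5.96146e+02,  1.67193e+02,  2.12117e+02, -7.60000e-02,
       -2.22000e-01, -1.02000e-01]), np.int64(21561), np.float64(1.428)]
('t5', 's5', 'w5') [array([ 5.97623e+02,  1.66650e+02,  1.99672e+02, -3.80000e-02,
        1.02800e+00, -5.60000e-02]), np.int64(17583), np.float64(1.456)]
('top0',) [array([ 5.77511e+02, -1.94984e+02,  5.29650e+01,  3.22000e-01,
        0.00000e+00,  0.00000e+00]), np.int64(717), np.float64(0.737)]
rim z 75.1
('side0',) [array([ 5.74990e+02, -1.96432e+02,  5.26090e+01,  3.20000e-01,
        0.00000e+00,  0.00000e+00]), np.int64(1493), np.float64(0.704)]
rim z 75.9
('top0', 'side0') [array([ 5.75200e+02, -1.96125e+02,  5.26730e+01,  3.20000e-01,
        0.00000e+00,  0.00000e+00]), np.int64(2208), np.float64(0.762)]
rim z 75.7
('t5',) [array([ 5.77871e+02, -1.94973e+02,  5.28620e+01,  3.19000e-01,
        0.00000e+00,  0.00000e+00]), np.int64(720), np.float64(0.673)]
rim z 75.1
('s5',) [array([ 5.74955e+02, -1.96443e+02,  5.26280e+01,  3.19000e-01,
        0.00000e+00,  0.00000e+00]), np.int64(1488), np.float64(0.691)]
rim z 76.0
```

```bash
cat >> fit.py <<'E'
def tierfit(tags,M,pos,yaw,th,reach=8):
    Q=[]
    for t in tags:
        P=pts(t,pos); L=(P-M[:3,3])@M[:3,:3]; P=P[~((L[:,2]<-5)&(abs(L[:,0])<40))&(L[:,2]>-70)]
        Q.append(P[::max(1,len(P)//2500)])
    return [np.round(a,3) for a in fit(np.vstack(Q),TIER,pos,yaw,th,reach=reach)]
def tiermid(M,th,dx=-3,dz=-33.4,yaw=None):
    bar=M[:3,3]+M[:3,:3]@[dx,0,dz]; yaw=np.arctan2(M[0,0]*-1,M[1,0]) if yaw is None else yaw
    r=R.from_euler("ZYX",[yaw,-th,0]); m=bar-r.apply([5,0,57]); return m,yaw,m+r.apply([-73,0,-65])
E
python3 - <<'E'
from fit import *
M=T(); m,y,to=tiermid(M,.28); print(m,y,to)
for tags in(("t5",),("s5",),("w5",),("t5","s5"),("t5","s5","w5")): print(tags,tierfit(tags,M,m,y,.28))
E
```

```text
[599.07064812 166.66411808 203.67634978] -0.07795782438542347 [547.03524025 170.72892312 121.03378395]
('t5',) [array([ 5.98415e+02,  1.65223e+02,  2.03186e+02, -8.00000e-02,
       -2.84000e-01, -1.00000e-03]), np.int64(2258), np.float64(1.036)]
('s5',) [array([ 5.97039e+02,  1.65787e+02,  2.09507e+02, -7.70000e-02,
       -2.69000e-01,  1.20000e-02]), np.int64(1815), np.float64(0.855)]
('w5',) [array([ 5.99176e+02,  1.68904e+02,  2.03724e+02, -7.00000e-02,
       -2.78000e-01, -4.00000e-03]), np.int64(1932), np.float64(0.436)]
('t5', 's5') [array([ 5.98540e+02,  1.65997e+02,  2.03726e+02, -7.90000e-02,
       -2.73000e-01, -0.00000e+00]), np.int64(4071), np.float64(0.868)]
('t5', 's5', 'w5') [array([ 5.98610e+02,  1.66191e+02,  2.03662e+02, -7.90000e-02,
       -2.76000e-01, -2.00000e-03]), np.int64(5957), np.float64(0.687)]
```

```bash
cat > tgt.py <<'E'
# args: bx by byaw  f(toe mm forward of home)  lat(mm +y)  zt(toe height above floor) th(tier pitch) tilt(tool)  [bz]
import sys; from fit import *
a=list(map(float,sys.argv[1:])); bx,by,yw,f,lat,zt,th,tilt=a[:8]; bz=a[8] if len(a)>8 else 52.
toe=np.array([bx,by,bz])+R.from_euler("z",yw).apply([-73+f,lat,zt])
bar=toe+R.from_euler("ZYX",[yw,-th,0]).apply([78,0,122])
G=(R.from_euler("z",yw)*R.from_euler("y",-tilt)*R.from_matrix(np.array([[0,1,0],[1,0,0],[0,0,-1.]]))).as_matrix()
p=bar-G@[-3,0,-33.4]; M=T()
print("tcp",p.round(1),"shift",np.round(M[:3,:3].T@(p-M[:3,3])/10,2),"turn",np.round(R.from_matrix(M[:3,:3].T@G).as_rotvec(degrees=True),2))
E
python3 tgt.py 576 -195.7 .32 11 0 65 .277 .365
```

```text
tcp [ 567.1 -195.5  224.5] shift [-36.66  -0.59   0.22] turn [  0.06   8.15 -21.3 ]
```

```bash
python3 -m creep '0 -1 0 0 0 0.2 -0.6; 0 -2.8 0 0 0 0.6 -1.6; 0 -5.2 -0.1 0 0 1.1 -3; 0 -8 -0.1 0 0 1.7 -4.6; 0 -11 -0.2 0.1 0 2.4 -6.4'; python3 tgt.py 576 -195.7 .32 11 0 65 .277 .365
```

```text
t: 10.22
ee_pos: [590.2, 59.2, 227.0]
orientation: [0.68, 0.71, 0.131, 0.127]
ft_force: [0.7, -0.8, -9.0]
finger_gap: 0.15
gripper_force: 30.0
tcp [ 567.1 -195.5  224.5] shift [-25.35  -3.29  -0.95] turn [  0.07   5.74 -14.77]
```

```bash
python3 -m creep '0 -3 -0.4 -0.1 0 0.7 -1.7; 0 -6 -0.8 -0.2 0 1.4 -3.5; 0 -9 -1.2 -0.3 0 2 -5.2; 0 -12 -1.6 -0.4 0 2.7 -7; 0 -15 -2 -0.5 0 3.4 -8.7'; python3 tgt.py 576 -195.7 .32 11 0 65 .277 .365
```

```text
t: 10.85
ee_pos: [575.8, -92.4, 224.7]
orientation: [0.62, 0.763, 0.141, 0.115]
ft_force: [0.3, -0.3, -8.9]
finger_gap: 0.147
gripper_force: 30.0
tcp [ 567.1 -195.5  224.5] shift [-9.91 -2.77 -1.03] turn [ 0.06  2.4  -6.08]
```

```bash
python3 -m creep '0 -2.8 -0.8 -0.3 0 0.7 -1.7; 0 -5.2 -1.5 -0.6 0 1.3 -3.2; 0 -7.4 -2.1 -0.8 0 1.8 -4.5; 0 -9 -2.5 -0.9 0 2.2 -5.5; 0 -9.9 -2.8 -1 0 2.4 -6.1'; python3 -m creep '0 0 0 0 0 0 0; 0 0 0 0 0 0 0'
cat > look.py <<'E'
import sys; from fit import *
n=sys.argv[1]; th=float(sys.argv[2]); M=T(); m,y,to=tiermid(M,th); print("kin",m.round(1),round(y,3))
b=np.array([576,-195.7,52.]); res={}
for c in("top","side","wrist"): snap(c,n+c[0])
for t in(("t",),("s",),("w",),("t","s"),("t","s","w")):
    v=tierfit([n+k for k in t],M,m,y,th); P=np.vstack([pts(n+k,b)[::(4 if k=="w" else 1)] for k in t]); P=P[P[:,2]>56]
    L=R.from_euler("ZYX",v[0][3:]).inv().apply(P-v[0][:3]); P=P[dist(L,TIER)>8]
    g=fit(P,BASE,b,.32,0,False,reach=8)
    r=R.from_euler("z",g[0][3]); tv=R.from_euler("ZYX",v[0][3:]); toe=v[0][:3]+tv.apply([-73,0,-65])
    print("".join(t),"tier",v[0].round(3),v[1],v[2],"base",g[0][:4].round(3),g[1],g[2].round(2)); print("   toe rel home fwd,lat,z:",(r.inv().apply(toe-g[0][:3])+[73,0,0]).round(1),"dyaw",(v[0][3]-g[0][3]).round(4))
print(bot.get_obs()["ft_force"],bot.get_obs()["t"])
E
python3 look.py a .277; python3 tgt.py 576 -195.7 .32 11 0 65 .277 .365
```

```text
t: 11.48
ee_pos: [566.8, -195.6, 223.8]
orientation: [0.576, 0.797, 0.147, 0.107]
ft_force: [-0.5, 1.6, -8.9]
finger_gap: 0.149
gripper_force: 30.0
t: 11.72
ee_pos: [566.7, -192.9, 223.7]
orientation: [0.576, 0.797, 0.148, 0.106]
ft_force: [0.5, -0.6, -8.6]
finger_gap: 0.152
gripper_force: 30.0
kin [ 566.5 -196.2  198.7] 0.319
t tier [ 5.65470e+02 -1.97103e+02  1.97693e+02  3.20000e-01 -2.68000e-01
  3.00000e-03] 2320 0.814 base [ 5.78345e+02 -1.94553e+02  5.25150e+01  3.17000e-01] 280 0.68
   toe rel home fwd,lat,z: [ 6.8  1.6 63.2] dyaw 0.0034
s tier [ 5.66061e+02 -1.96987e+02  1.98941e+02  3.19000e-01 -2.66000e-01
  3.00000e-03] 1852 0.552 base [ 5.74734e+02 -1.96499e+02  5.27810e+01  3.19000e-01] 1405 0.6
   toe rel home fwd,lat,z: [11.3  2.4 64.3] dyaw 0.0001
w tier [ 5.66095e+02 -1.94043e+02  1.98349e+02  3.26000e-01 -2.67000e-01
 -2.00000e-03] 1926 0.435 base [ 5.760e+02 -1.957e+02  5.200e+01  3.200e-01] 0 nan
   toe rel home fwd,lat,z: [10.9  4.2 64.4] dyaw 0.006
ts tier [ 5.65849e+02 -1.96945e+02  1.98388e+02  3.22000e-01 -2.65000e-01
 -3.00000e-03] 4173 0.735 base [ 5.74862e+02 -1.96337e+02  5.27300e+01  3.18000e-01] 1680 0.67
   toe rel home fwd,lat,z: [10.8  1.9 63.8] dyaw 0.0035
tsw tier [ 5.65986e+02 -1.96722e+02  1.98340e+02  3.20000e-01 -2.66000e-01
 -3.00000e-03] 6053 0.657 base [ 5.74862e+02 -1.96337e+02  5.27300e+01  3.18000e-01] 1680 0.67
   toe rel home fwd,lat,z: [11.1  2.1 63.7] dyaw 0.0015
[-7.43473799e-03  7.16174843e-01 -8.32346539e+00] 11.875
tcp [ 567.1 -195.5  224.5] shift [-0.27 -0.03 -0.08] turn [ 0.08 -0.05 -0.02]
  return _methods._mean(a, axis=axis, dtype=dtype,
  ret = ret.dtype.type(ret / rcount)
```

```bash
python3 -m creep '0 -0.1 -0.3 0.8 0 0 0; 0 -0.2 -0.7 1.8 0 0 0; 0 -0.2 -1 2.6 0 0 0; 0 -0.2 -1 2.6 0 0 0; 0 -0.2 -1 2.6 0 0 0'
python3 look.py b .266 2>/dev/null
python3 - <<'E'
import cv2,numpy as np
s=cv2.imread("pics/bs.png")[170:340,320:480]; w=cv2.imread("pics/bw.png")[60:320,150:500]
a=cv2.resize(s,(423,450),interpolation=cv2.INTER_CUBIC); b=cv2.resize(w,(370,275)); o=np.zeros((450,793,3),np.uint8); o[:,:423]=a; o[:275,423:]=b
t=cv2.imread("pics/bt.png")[130:230,370:490]; t=cv2.resize(t,(210,175)); o[275:,423:633]=t; cv2.imwrite("pics/cb.png",o)
E
```

```text
t: 12.5
ee_pos: [567.5, -195.6, 196.0]
orientation: [0.576, 0.797, 0.148, 0.106]
ft_force: [0.2, -0.6, -8.0]
finger_gap: 0.148
gripper_force: 30.0
kin [ 566.7 -199.   170.9] 0.319
t tier [ 5.66159e+02 -1.99775e+02  1.70067e+02  3.19000e-01 -2.70000e-01
  0.00000e+00] 2198 0.824 base [ 5.77920e+02 -1.94882e+02  5.29740e+01  3.18000e-01] 252 0.59
   toe rel home fwd,lat,z: [ 7.3 -1.  35. ] dyaw 0.0007
s tier [ 5.66979e+02 -1.99838e+02  1.71410e+02  3.20000e-01 -2.66000e-01
  0.00000e+00] 1175 0.532 base [ 5.74548e+02 -1.96582e+02  5.27010e+01  3.21000e-01] 1109 0.61
   toe rel home fwd,lat,z: [11.4 -0.7 36.8] dyaw -0.0009
w tier [ 5.66909e+02 -1.97024e+02  1.70819e+02  3.22000e-01 -2.67000e-01
 -1.00000e-03] 1921 0.409 base [ 5.760e+02 -1.957e+02  5.200e+01  3.200e-01] 0 nan
   toe rel home fwd,lat,z: [10.7  1.4 36.9] dyaw 0.002
ts tier [ 5.66589e+02 -1.99675e+02  1.70777e+02  3.22000e-01 -2.66000e-01
 -6.00000e-03] 3371 0.802 base [ 5.74750e+02 -1.96354e+02  5.27630e+01  3.19000e-01] 1356 0.7
   toe rel home fwd,lat,z: [10.9 -1.1 36.1] dyaw 0.0026
tsw tier [ 5.66787e+02 -1.99476e+02  1.70820e+02  3.20000e-01 -2.66000e-01
 -5.00000e-03] 5261 0.681 base [ 5.74750e+02 -1.96354e+02  5.27630e+01  3.19000e-01] 1356 0.7
   toe rel home fwd,lat,z: [11.1 -0.8 36.2] dyaw 0.0006
[-0.28222621 -0.49220175 -8.43506428] 12.65
```

View pics/cb.png

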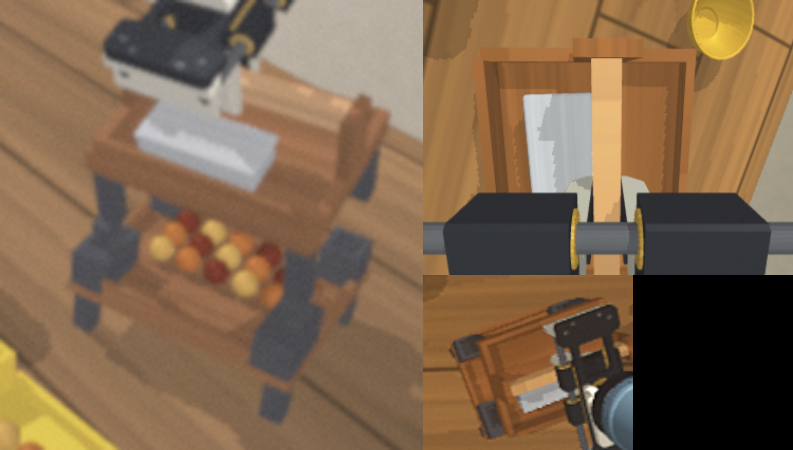

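Picture: the rear toes are over the rear sockets, the tier pitches front up, and the tin rests in the tray. Next I lower it in checked steps.

```bash
python3 -m creep '0 0.04 -0.2 0.3 0 0 0; 0 0.08 -0.42 0.9 0 0 0; 0 0.08 -0.6 1.4 0 0 0; 0 0.08 -0.6 1.4 0 0 0'; python3 -m creep '0 0 -0.1 0.25 0 0 0; 0 0 -0.2 0.5 0 0 0; 0 0 -0.3 0.8 0 0 0; 0 0 -0.3 0.8 0 0 0'
python3 look.py c .266 2>/dev/null
```

```text
t: 13.15
ee_pos: [566.8, -194.5, 180.8]
orientation: [0.576, 0.797, 0.148, 0.106]
ft_force: [0.9, 0.2, -8.4]
finger_gap: 0.148
gripper_force: 30.0
t: 13.65
ee_pos: [566.3, -194.7, 171.4]
orientation: [0.576, 0.797, 0.148, 0.106]
ft_force: [0.8, -0.2, -9.5]
finger_gap: 0.15
gripper_force: 30.0
kin [ 565.5 -198.2  146.3] 0.319
t tier [ 5.65924e+02 -1.98532e+02  1.45724e+02  3.17000e-01 -2.87000e-01
  6.00000e-03] 2119 0.845 base [ 5.77768e+02 -1.94638e+02  5.29580e+01  3.21000e-01] 160 0.62
   toe rel home fwd,lat,z: [8.9 0.6 9.8] dyaw -0.0039
s tier [ 5.66645e+02 -1.98522e+02  1.47203e+02  3.17000e-01 -2.86000e-01
  4.00000e-03] 1125 0.533 base [ 5.74700e+02 -1.96706e+02  5.28040e+01  3.19000e-01] 757 0.61
   toe rel home fwd,lat,z: [13.1  1.1 11.4] dyaw -0.0016
w tier [ 5.66775e+02 -1.95694e+02  1.46661e+02  3.25000e-01 -2.86000e-01
 -0.00000e+00] 1927 0.426 base [ 5.78351e+02 -1.95700e+02  5.20630e+01  3.26000e-01] 2 0.0
   toe rel home fwd,lat,z: [10.3  3.7 11.6] dyaw -0.0007
ts tier [ 5.66232e+02 -1.98449e+02  1.46507e+02  3.20000e-01 -2.82000e-01
 -2.00000e-03] 3247 0.813 base [ 5.74926e+02 -1.96380e+02  5.28030e+01  3.18000e-01] 897 0.77
   toe rel home fwd,lat,z: [12.1  0.5 11. ] dyaw 0.0017
tsw tier [ 5.66472e+02 -1.98184e+02  1.46516e+02  3.17000e-01 -2.84000e-01
 -1.00000e-03] 5133 0.686 base [ 5.74934e+02 -1.96433e+02  5.28090e+01  3.18000e-01] 919 0.77
   toe rel home fwd,lat,z: [12.6  1.  10.9] dyaw -0.0013
[-0.08771681 -0.64180226 -8.35807018] 13.8
```

```bash
python3 -m creep '0 0 -0.07 0.18 0 0 0; 0 0 -0.14 0.37 0 0 0; 0 0 -0.25 0.65 0 0 0; 0 0 -0.25 0.65 0 0 0'; python3 look.py d .28 2>/dev/null | grep -v "^w" | head -7;  python3 -m creep '0 0 -0.05 0.1 0 0 0; 0 0 -0.07 0.18 0 0 0;0 0 -0.07 0.18 0 0 0'
```

```text
t: 14.3
ee_pos: [566.2, -194.6, 164.6]
orientation: [0.576, 0.797, 0.148, 0.106]
ft_force: [0.2, 1.1, -9.0]
finger_gap: 0.149
gripper_force: 30.0
kin [ 566.2 -197.8  139.6] 0.319
t tier [ 5.65233e+02 -1.98627e+02  1.39072e+02  3.19000e-01 -2.74000e-01
 -0.00000e+00] 2067 0.868 base [ 5.78895e+02 -1.94301e+02  5.31300e+01  3.18000e-01] 171 0.75
   toe rel home fwd,lat,z: [6.  0.1 3.6] dyaw 0.0012
s tier [ 5.65951e+02 -1.98587e+02  1.39978e+02  3.17000e-01 -2.76000e-01
  3.00000e-03] 1088 0.575 base [ 5.74657e+02 -1.96690e+02  5.25600e+01  3.20000e-01] 801 0.67
   toe rel home fwd,lat,z: [11.6  1.3  5. ] dyaw -0.0027
t: 14.82
ee_pos: [566.7, -194.9, 163.3]
orientation: [0.576, 0.797, 0.148, 0.106]
ft_force: [-0.6, 0.4, -9.2]
finger_gap: 0.146
gripper_force: 30.0
```

```bash
python3 -m creep '0 0 -0.04 0.1 0 0 0; 0 0 -0.08 0.2 0 0 0;0 0 -0.08 0.2 0 0 0';  python3 -m creep '0 0 -0.04 0.1 0 0 0; 0 0 -0.07 0.2 0 0 0;0 0 -0.07 0.2 0 0 0';python3 look.py e .28 2>/dev/null | grep -v "^w" | head -7
```

```text
t: 15.2
ee_pos: [566.5, -194.8, 160.9]
orientation: [0.576, 0.797, 0.148, 0.106]
ft_force: [0.4, -0.3, -8.0]
finger_gap: 0.149
gripper_force: 30.0
t: 15.58
ee_pos: [566.7, -194.8, 159.0]
orientation: [0.576, 0.797, 0.148, 0.106]
ft_force: [0.0, -0.0, -8.1]
finger_gap: 0.146
gripper_force: 30.0
kin [ 566.6 -198.   134. ] 0.319
t tier [ 5.65084e+02 -1.99062e+02  1.32965e+02  3.18000e-01 -2.67000e-01
  1.00000e-03] 1998 0.87 base [ 5.77746e+02 -1.94624e+02  5.36660e+01  3.20000e-01] 178 0.64
   toe rel home fwd,lat,z: [ 6.3 -0.1 -2.7] dyaw -0.0016
s tier [ 5.65726e+02 -1.99104e+02  1.34206e+02  3.18000e-01 -2.63000e-01
  1.00000e-03] 1055 0.554 base [ 5.74659e+02 -1.96659e+02  5.26150e+01  3.19000e-01] 699 0.61
   toe rel home fwd,lat,z: [10.2  0.6 -0.2] dyaw -0.0011
```

```bash
python3 -m creep '0 0 -0.03 0.08 0 0 0; 0 0 -0.05 0.14 0 0 0;0 0 -0.05 0.14 0 0 0';  python3 -c "
from h import *
print(bot.get_obs()['ft_force'],bot.get_obs()['wrist_torque'],R.from_matrix(T()[:3,:3]).as_euler('ZYX'))"; python3 -m creep '0 0 0 0 0 0 0'
```

```text
t: 16.1
ee_pos: [567.3, -194.8, 158.5]
orientation: [0.576, 0.797, 0.148, 0.107]
ft_force: [-0.5, 2.5, -0.4]
finger_gap: 0.151
gripper_force: 30.0
[-0.47615321  2.53319737 -0.43192021] [0.20430353 0.44169271 0.15765429] [ 1.88995832e+00 -8.94663916e-05  2.77356155e+00]
t: 16.23
ee_pos: [567.3, -194.8, 158.4]
orientation: [0.576, 0.797, 0.148, 0.107]
ft_force: [-0.0, 2.5, 2.2]
finger_gap: 0.147
gripper_force: 30.0
```

```bash
python3 -m creep '0 0 0.03 -0.08 0 0 0; 0 0 -0.15 -0.15 0 0 0; 0 0 -0.3 -0.2 0 0 0; 0 0 -0.45 -0.26 0 0 0; 0 0 -0.45 -0.26 0 0 0';python3 look.py f .28 2>/dev/null | grep -v "^w" | head -7;python3 -c "
from h import *
print(bot.get_obs()['ft_force'])"
```

```text
t: 16.85
ee_pos: [562.9, -196.4, 159.8]
orientation: [0.576, 0.797, 0.149, 0.108]
ft_force: [1.7, 5.6, 5.3]
finger_gap: 0.147
gripper_force: 30.0
kin [ 562.8 -199.6  134.8] 0.319
t tier [ 5.62721e+02 -2.00034e+02  1.34284e+02  3.17000e-01 -2.95000e-01
  1.00000e-03] 2072 0.868 base [ 5.78020e+02 -1.94763e+02  5.25810e+01  3.21000e-01] 190 0.68
   toe rel home fwd,lat,z: [ 5.9  0.1 -1.7] dyaw -0.0045
s tier [ 5.63963e+02 -2.03286e+02  1.37292e+02  3.17000e-01 -2.90000e-01
  4.20000e-02] 1081 0.833 base [ 5.74478e+02 -1.96748e+02  5.27530e+01  3.22000e-01] 681 0.69
   toe rel home fwd,lat,z: [9.6 0.1 1.4] dyaw -0.0053
[2.49007777 5.12010788 4.98354463]
```

```bash
python3 -m creep '0 0.03 0.03 -0.09 0 0 0; 0 0.07 0.06 -0.18 0 0 0; 0 0.07 0.06 -0.18 0 0 0';python3 look.py g .28 2>/dev/null | grep -v "^w" | head -7;python3 -c "
from h import *
print(bot.get_obs()['ft_force'])"
```

```text
t: 17.38
ee_pos: [561.6, -196.4, 160.2]
orientation: [0.576, 0.797, 0.148, 0.107]
ft_force: [3.6, 1.0, -0.2]
finger_gap: 0.145
gripper_force: 30.0
kin [ 561.5 -199.6  135.2] 0.319
t tier [ 5.61963e+02 -2.00080e+02  1.34733e+02  3.18000e-01 -3.01000e-01
  5.00000e-03] 2100 0.824 base [ 5.77560e+02 -1.94734e+02  5.23790e+01  3.19000e-01] 184 0.66
   toe rel home fwd,lat,z: [ 6.1  0.2 -1.4] dyaw -0.0015
s tier [ 5.63123e+02 -2.03460e+02  1.37601e+02  3.17000e-01 -2.96000e-01
  3.90000e-02] 1093 0.837 base [ 5.74601e+02 -1.96579e+02  5.24730e+01  3.21000e-01] 686 0.67
   toe rel home fwd,lat,z: [ 9.1 -0.1  1.7] dyaw -0.0043
[ 2.62487455 -0.16925889 -0.7268271 ]
```

```bash
python3 -m creep '0 0 0.03 -0.09 0 0 0; 0 0 0.06 -0.18 0 0 0; 0 0 0.06 -0.18 0 0 0';python3 look.py i .28 2>/dev/null | grep -v "^w" | head -7;python3 -c "
from h import *
print(bot.get_obs()['ft_force'])"
```

```text
t: 17.9
ee_pos: [560.1, -195.4, 160.6]
orientation: [0.576, 0.797, 0.148, 0.105]
ft_force: [0.4, -1.1, -8.8]
finger_gap: 0.152
gripper_force: 30.0
kin [ 560.2 -198.6  135.6] 0.32
t tier [ 5.60547e+02 -1.99162e+02  1.35217e+02  3.20000e-01 -2.97000e-01
  2.00000e-03] 2089 0.854 base [ 5.78763e+02 -1.94582e+02  5.26970e+01  3.22000e-01] 192 0.68
   toe rel home fwd,lat,z: [ 3.5  1.6 -1. ] dyaw -0.0019
s tier [ 5.61166e+02 -1.99118e+02  1.36490e+02  3.20000e-01 -2.95000e-01
  2.00000e-03] 1100 0.572 base [ 5.74617e+02 -1.96650e+02  5.25700e+01  3.22000e-01] 800 0.56
   toe rel home fwd,lat,z: [8.5 2.1 0.5] dyaw -0.0018
[ 0.64694247 -1.7629406  -9.24821079]
```

```bash
python3 -m creep '0 -0.03 -0.12 -0.05 0 0 0; 0 -0.06 -0.24 -0.09 0 0 0; 0 -0.06 -0.36 -0.14 0 0 0; 0 -0.06 -0.47 -0.18 0 0 0; 0 -0.06 -0.47 -0.18 0 0 0';python3 look.py j .28 2>/dev/null | grep -v "^w" | head -7;python3 -c "
from h import *
print(bot.get_obs()['ft_force'])"
```

```text
t: 18.68
ee_pos: [556.8, -197.9, 162.2]
orientation: [0.576, 0.797, 0.148, 0.106]
ft_force: [0.5, -0.2, -7.6]
finger_gap: 0.147
gripper_force: 30.0
kin [ 556.7 -201.1  137.2] 0.319
t tier [ 5.58093e+02 -2.01132e+02  1.36955e+02  3.18000e-01 -3.21000e-01
  3.00000e-03] 2160 0.836 base [ 5.78361e+02 -1.94572e+02  5.24690e+01  3.22000e-01] 204 0.65
   toe rel home fwd,lat,z: [ 2.9  0.6 -0.2] dyaw -0.0044
s tier [ 5.58872e+02 -2.01115e+02  1.38222e+02  3.18000e-01 -3.20000e-01
  4.00000e-03] 1131 0.575 base [ 5.74426e+02 -1.96797e+02  5.28180e+01  3.22000e-01] 702 0.67
   toe rel home fwd,lat,z: [8.  1.3 0.7] dyaw -0.0043
[ 1.30105511  1.01738087 -7.74195348]
```

Run:
```python
from fit import *
m,y,to=tiermid(T(),.32); print(to,y); print((to-R.from_euler("z",.32).apply([-70,0.7,0])).round(1))
```

```text
[ 512.54665352 -215.75445207   52.95013067] 0.3191359905505832
[ 579.2 -194.4   53. ]
```

```bash
python3 tgt.py 579.2 -194.4 .321 2.8 .5 0 .27 .32 53; python3 tgt.py 579.2 -194.4 .321 2.3 .5 0 .22 .27 53
```

```text
tcp [ 561.9 -196.5  159.7] shift [-0.02  0.41  0.42] turn [ 2.66 -0.02 -0.12]
tcp [ 566.4 -195.   156.9] shift [-0.02  0.75  0.85] turn [ 5.53 -0.02 -0.12]
```

```bash
python3 -m creep '0 0 0.2 0.21 1.4 0 0; 0 0 0.41 0.42 2.7 0 0; 0 0 0.58 0.63 4.1 0 0; 0 0 0.75 0.85 5.5 0 0; 0 0 0.75 0.85 5.5 0 0';python3 look.py k .22 2>/dev/null | grep -v "^w" | head -7;python3 -c "
from h import *
print(bot.get_obs()['ft_force'])"
```

```text
t: 19.45
ee_pos: [566.9, -194.4, 156.7]
orientation: [0.58, 0.803, 0.109, 0.078]
ft_force: [-0.3, 0.3, -8.6]
finger_gap: 0.148
gripper_force: 30.0
kin [ 566.6 -197.7  132.1] 0.32
t tier [ 5.66729e+02 -1.98239e+02  1.31505e+02  3.20000e-01 -2.35000e-01
  4.00000e-03] 1856 0.957 base [ 5.77592e+02 -1.94798e+02  5.21080e+01  3.20000e-01] 150 0.72
   toe rel home fwd,lat,z: [ 5.7  0.4 -0.8] dyaw -0.0002
s tier [ 5.67725e+02 -2.01588e+02  1.34472e+02  3.19000e-01 -2.27000e-01
  3.90000e-02] 1094 0.871 base [ 5.74552e+02 -1.96684e+02  5.26040e+01  3.20000e-01] 647 0.59
   toe rel home fwd,lat,z: [8.5 0.1 2.2] dyaw -0.0012
[ 0.4785723   1.43571908 -7.763545  ]
```

```bash
python3 tgt.py 579.2 -194.4 .321 2 .5 0.5 .2 .10 53; python3 tgt.py 579.2 -194.4 .321 1 .5 0.5 .2 .10 53
```

```text
tcp [ 563.4 -196.   155.3] shift [-0.03 -0.36  0.06] turn [ 9.78 -0.05 -0.1 ]
tcp [ 562.5 -196.3  155.3] shift [-0.03 -0.45  0.03] turn [ 9.78 -0.05 -0.1 ]
```

```bash
python3 -m creep '0 0 -0.08 0.01 2.5 0 0; 0 0 -0.16 0.03 5 0 0; 0 0 -0.28 0.03 7.5 0 0; 0 0 -0.41 0.04 9.8 0 0; 0 0 -0.41 0.04 9.8 0 0';python3 look.py l .2 2>/dev/null | grep -v "^w" | head -7;python3 -c "
from h import *
print(bot.get_obs()['ft_force'])"
```

```text
t: 20.23
ee_pos: [563.2, -195.8, 155.2]
orientation: [0.585, 0.81, 0.041, 0.029]
ft_force: [0.7, -0.5, -8.5]
finger_gap: 0.149
gripper_force: 30.0
kin [ 567.1 -197.7  131.6] 0.32
t tier [ 5.65415e+02 -1.97669e+02  1.30735e+02  3.07000e-01 -1.97000e-01
  5.00000e-03] 1913 1.052 base [ 5.78030e+02 -1.94558e+02  5.20360e+01  3.18000e-01] 98 0.53
   toe rel home fwd,lat,z: [1.2 2.  0.7] dyaw -0.0111
s tier [ 5.66671e+02 -1.98673e+02  1.31766e+02  3.19000e-01 -1.95000e-01
  1.00000e-03] 1250 0.599 base [ 5.74459e+02 -1.96719e+02  5.26030e+01  3.19000e-01] 608 0.61
   toe rel home fwd,lat,z: [6.  0.7 1.2] dyaw -0.0004
[ 0.46237076  0.46834378 -8.33562263]
```

```bash
python3 tgt.py 579.2 -194.4 .321 1 .4 0.3 .15 .05 53; python3 tgt.py 579.2 -194.4 .321 0.6 .4 0.3 .11 .01 53
```

```text
tcp [ 567.3 -194.8  152.2] shift [-0.04  0.46  0.34] turn [ 2.85 -0.07 -0.12]
tcp [ 570.6 -193.7  149.7] shift [-0.04  0.78  0.62] turn [ 5.14 -0.08 -0.12]
```

Run:
```python
import cv2,numpy as np
s=cv2.imread("pics/ls.png")[190:340,330:480]; cv2.imwrite("pics/cl.png",cv2.resize(s,(600,600),interpolation=cv2.INTER_CUBIC))
```

```text
(no output)
```

View pics/cl.png

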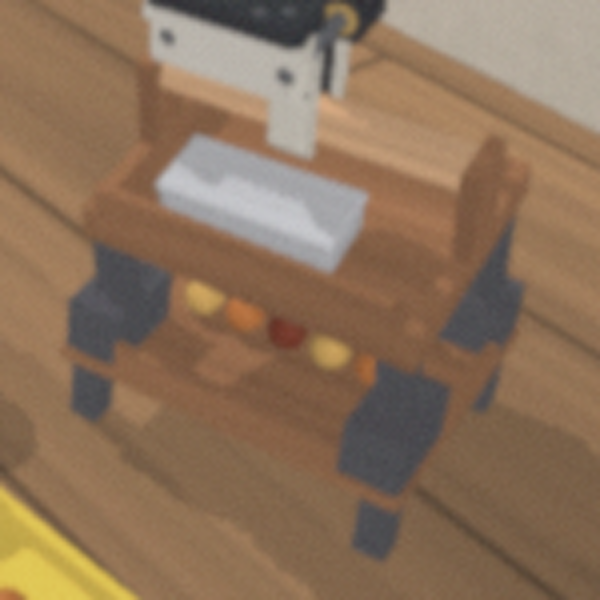

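Picture: the rear posts stand in the rear sockets behind the lips, and the front right post at (490,260) is over its socket. Now I let the front down.

```bash
python3 -m creep '0 -0.02 0.23 0.17 1.4 0 0; 0 -0.04 0.46 0.34 2.8 0 0; 0 -0.04 0.62 0.48 4 0 0; 0 -0.04 0.78 0.62 5.1 0 0; 0 -0.04 0.78 0.62 5.1 0 0';python3 look.py m .11 2>/dev/null | grep -v "^w" | head -7;python3 -c "
from h import *
print(bot.get_obs()['ft_force'])"; python3 tgt.py 579.2 -194.4 .321 0.3 .4 0 .05 -.02 53;python3 tgt.py 579.2 -194.4 .321 0 .4 0 .0 -.05 53
```

```text
t: 21.0
ee_pos: [571.3, -193.4, 149.6]
orientation: [0.585, 0.811, 0.004, 0.002]
ft_force: [-0.4, -0.7, -8.4]
finger_gap: 0.148
gripper_force: 30.0
kin [ 573.1 -196.   125.8] 0.32
t tier [ 5.70811e+02 -1.91341e+02  1.25233e+02  3.23000e-01 -1.13000e-01
  4.00000e-03] 1624 1.176 base [ 5.77660e+02 -1.95115e+02  5.15300e+01  3.24000e-01] 88 0.76
   toe rel home fwd,lat,z: [2.5 6.  0.9] dyaw -0.0005
s tier [ 5.72939e+02 -1.96965e+02  1.26201e+02  3.17000e-01 -1.09000e-01
  1.00000e-03] 1289 0.594 base [ 5.74449e+02 -1.96742e+02  5.26530e+01  3.20000e-01] 565 0.67
   toe rel home fwd,lat,z: [6.  0.5 1. ] dyaw -0.0026
[-0.47737253  0.20952655 -9.23037702]
tcp [ 576.6 -191.7  145.4] shift [0.   0.62 0.46] turn [ 1.74 -0.07 -0.1 ]
tcp [ 581.3 -190.1  141.6] shift [0.   1.11 0.83] turn [ 3.46 -0.07 -0.1 ]
```

```bash
python3 -m creep '0 0 0.2 0.15 0.6 0 0; 0 0 0.4 0.3 1.2 0 0; 0 0 0.58 0.46 1.7 0 0; 0 0 0.58 0.46 1.7 0 0';python3 look.py n .05 2>/dev/null | grep -v "^w" | head -7;python3 -c "
from h import *
print(bot.get_obs()['ft_force'])"; python3 tgt.py 579.2 -194.4 .321 0 .4 0 .0 -.05 53
```

```text
t: 21.65
ee_pos: [577.0, -191.8, 145.5]
orientation: [0.586, 0.811, -0.007, -0.006]
ft_force: [0.7, 0.9, -5.9]
finger_gap: 0.149
gripper_force: 30.0
kin [ 576.5 -195.2  121.8] 0.32
t tier [ 5.74801e+02 -1.90216e+02  1.20891e+02  3.21000e-01 -6.90000e-02
  3.00000e-03] 1518 1.157 base [ 5.79251e+02 -1.93993e+02  5.18410e+01  3.25000e-01] 87 0.69
   toe rel home fwd,lat,z: [ 1.6  5.5 -0.8] dyaw -0.0042
s tier [ 5.77404e+02 -1.95802e+02  1.22246e+02  3.17000e-01 -6.80000e-02
  1.00000e-03] 1277 0.589 base [ 5.74771e+02 -1.96795e+02  5.26350e+01  3.19000e-01] 607 0.62
   toe rel home fwd,lat,z: [ 7.4  0.3 -0.2] dyaw -0.002
[ 1.38565416  0.19203932 -5.35256455]
tcp [ 581.3 -190.1  141.6] shift [0.03 0.51 0.4 ] turn [ 1.8  -0.03 -0.1 ]
```

```bash
python3 -m creep '0 0.02 0.08 0.1 0.5 0 0; 0 0.02 0.18 0.2 0.9 0 0; 0 0.02 0.28 0.3 1.3 0 0; 0 0.02 0.38 0.4 1.8 0 0; 0 0.02 0.38 0.4 1.8 0 0';python3 look.py o .01 2>/dev/null | grep -v "^w" | head -7;python3 -c "
from h import *
print(bot.get_obs()['ft_force'])"; python3 tgt.py 579.2 -194.4 .321 0 .4 0 .0 -.05 53
```

```text
t: 22.42
ee_pos: [581.4, -190.4, 142.3]
orientation: [0.585, 0.81, -0.02, -0.014]
ft_force: [5.7, 2.7, 1.2]
finger_gap: 0.15
gripper_force: 30.0
kin [ 579.6 -194.1  118.6] 0.32
t tier [ 5.77774e+02 -1.89264e+02  1.17648e+02  3.23000e-01 -1.90000e-02
  4.00000e-03] 1397 1.215 base [ 5.77808e+02 -1.91856e+02  5.35950e+01  3.65000e-01] 83 1.08
   toe rel home fwd,lat,z: [ 2.2  5.7 -2.3] dyaw -0.0416
s tier [ 5.80344e+02 -1.95086e+02  1.19044e+02  3.18000e-01 -1.80000e-02
  1.00000e-03] 1278 0.608 base [ 5.74707e+02 -1.96570e+02  5.25580e+01  3.20000e-01] 596 0.73
   toe rel home fwd,lat,z: [ 7.  -0.1  0.2] dyaw -0.0024
[4.82037089 1.01114348 1.47103587]
tcp [ 581.3 -190.1  141.6] shift [0.03 0.02 0.07] turn [ 0.1   0.03 -0.09]
```

```bash
python3 -m creep '0 0 0.06 0 0 0 0; 0 0 0.12 0 0 0 0; 0 0 0.12 0 0 0 0';python3 -m creep '0 0 0.05 0.06 0 0 0; 0 0 0.08 0.12 0 0 0; 0 0 0.08 0.12 0 0 0';python3 look.py q .01 2>/dev/null | grep -v "^w" | sed -n '1p;4,6p';python3 -c "
from h import *
print(bot.get_obs()['ft_force'])"
```

```text
t: 22.95
ee_pos: [581.9, -190.3, 142.0]
orientation: [0.586, 0.81, -0.02, -0.014]
ft_force: [5.6, 2.2, 2.2]
finger_gap: 0.149
gripper_force: 30.0
t: 23.32
ee_pos: [583.1, -189.9, 141.2]
orientation: [0.586, 0.81, -0.02, -0.014]
ft_force: [6.0, 2.8, 3.7]
finger_gap: 0.146
gripper_force: 30.0
kin [ 581.4 -193.6  117.5] 0.319
   toe rel home fwd,lat,z: [ 5.2  4.4 -0.9] dyaw 0.0059
s tier [ 5.81210e+02 -1.94532e+02  1.18033e+02  3.18000e-01 -5.00000e-03
  0.00000e+00] 1262 0.62 base [ 5.74599e+02 -1.96595e+02  5.26890e+01  3.19000e-01] 609 0.72
[5.76268408 3.48486844 4.13477779]
```

```bash
python3 -m creep '0 0 0.1 0 0 0 0; 0 0 0.2 0 0 0 0; 0 0 0.2 0.02 0 0 0';python3 look.py r .0 2>/dev/null | grep -v "^w" | sed -n '1,6p';python3 -c "
from h import *
print(bot.get_obs()['ft_force'])"
```

```text
t: 23.85
ee_pos: [584.0, -189.6, 140.6]
orientation: [0.586, 0.81, -0.02, -0.015]
ft_force: [2.6, 2.4, 6.3]
finger_gap: 0.148
gripper_force: 30.0
kin [ 581.7 -193.4  117. ] 0.319
t tier [ 5.78954e+02 -1.88857e+02  1.16769e+02  3.20000e-01  8.00000e-03
  0.00000e+00] 1379 1.265 base [ 5.76620e+02 -1.94172e+02  5.27700e+01  3.31000e-01] 80 0.71
   toe rel home fwd,lat,z: [ 3.4  5.1 -0.4] dyaw -0.0111
s tier [ 5.81896e+02 -1.94503e+02  1.17486e+02  3.19000e-01  0.00000e+00
  1.00000e-03] 1270 0.626 base [ 5.74633e+02 -1.96600e+02  5.27300e+01  3.18000e-01] 608 0.7
[3.79768129 1.10853534 4.56079816]
```

```bash
python3 -m creep '0.1 0 0 -0.03 0 0 0; 0.2 0 0 -0.05 0 0 0; 0.35 0 0 -0.05 0 0 0; 0.4 0 0 -0.05 0 0 0;0.4 0 0 -0.05 0 0 0'; python3 -c "
from h import *
print(bot.get_obs()['ft_force'])"; python3 -m creep '0.4 0 0 -0.5 0 0 0; 0.4 0 0 -1.5 0 0 0; 0.4 0 0 -4 0 0 0; 0.4 0 0 -8 0 0 0; 0.4 0 0 -12 0 0 0'; python3 -m creep '0.4 5 0 -4 0 0 0;0.4 10 0 -8 0 0 0;0.4 15 0 -10 0 0 0;0.4 20 0 -10 0 0 0;0.4 20 0 -10 0 0 0'
python3 - <<'E'
from fit import *
m=np.array([581,-194.5,117.5]); b=np.array([576,-195.7,52.])
far=np.eye(4); far[2,3]=2000; far[1,1]=far[2,2]=-1
for c in("top","side"): snap(c,"z"+c[0])
for t in("zt","zs"):
    P=pts(t,m); print(t,[np.round(a,3) for a in fit(P,TIER,m,.32,0,reach=8)])
s=cv2.imread("pics/zs.png")[180:350,310:490]; t=cv2.imread("pics/zt.png")[100:270,330:510]
cv2.imwrite("pics/cz.png",np.hstack([cv2.resize(x,(400,378),interpolation=cv2.INTER_CUBIC) for x in(s,t)]))
E
```

```text
t: 24.62
ee_pos: [583.2, -189.3, 139.9]
orientation: [0.586, 0.81, -0.02, -0.016]
ft_force: [0.1, -0.4, -0.1]
finger_gap: 0.392
gripper_force: 0.0
[ 0.05808533 -0.35093533 -0.14320546]
t: 25.25
ee_pos: [589.4, -187.4, 262.1]
orientation: [0.586, 0.81, -0.02, -0.015]
ft_force: [1.2, 0.5, 1.0]
finger_gap: 0.399
gripper_force: 0.0
t: 25.88
ee_pos: [530.6, 6.9, 362.4]
orientation: [0.584, 0.812, -0.019, -0.014]
ft_force: [0.4, -0.3, -0.3]
finger_gap: 0.403
gripper_force: 0.0
zt [array([ 5.79533e+02, -1.94947e+02,  1.17842e+02,  2.65000e-01,
        9.00000e-02,  1.80000e-02]), np.int64(865), np.float64(1.351)]
zs [array([ 5.81784e+02, -1.94390e+02,  1.17434e+02,  3.17000e-01,
        1.00000e-03,  1.00000e-03]), np.int64(4324), np.float64(0.612)]
```

View pics/cz.png

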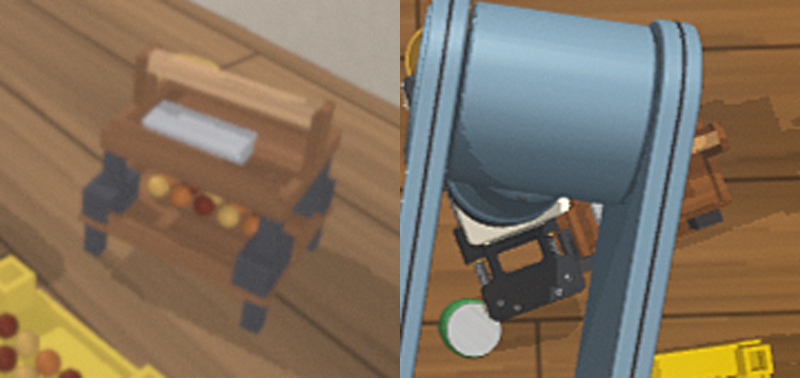

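```bash
python3 -c "
from rig import bot
print(bot.finish_job())"
```

```text
the job is handed in; nothing more can be done
None
```

The top tier is stacked on the bottom tier and the job is handed in: it stands free and level, about 65 mm above the socket floors as it should, with the tin still in its tray. The toes under the keeper lips are inferred from that height and level, because the arm blocked the last top view. I steered clear of the jar, bird and bowl but did not re-measure them, and the first two grasp attempts closed on air.

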